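Put the brush away, then hold a heat spreader flush on a sloped face

ROBOT

A 6-joint arm with a two-finger parallel gripper is mounted at the origin on a cart in front of the work surface, level with it; the furniture and walls round the work are solid. World frame = base frame: x ahead of the robot, y to its left, z up, the work surface at z = 0. Lengths are in m, angles in rad, forces in N, time in s.
With the tool pointing down it reaches from about 0.375 to 0.975 m from the base axis. Payload 3.8 kg.
Tool frame: the origin (TCP) lies midway between the tips of the shut fingers; the grasp point (between the pads) lies 19 mm behind it; z points along the fingers, y is the line along which they close (so a half turn about z gives the same grasp; the last joint's range is limited). The gripper opens to 85 mm and grips with 20 to 120 N. Pads are 22 mm wide; open, the fingers measure 114 mm over their backs; the gripper's body (76 mm by 85 mm) begins 54 mm behind the grasp point. The pads swing forward as they close: fully open they stand 13 mm farther back than shut.
Start: joints at [-1.328, 0.264, 1.604, -0, 1.274, -0.037], TCP at [0.186, -0.649, 0.231] pointing down, gripper open.
Joint ranges: [-2.63, 2.63], [-0.94, 2.18], [0.31, 2.57], [-1.31, 4.45], [0, 2.66], [-2.55, 2.55]. Speed limits (rad/s): [2.57, 2.57, 3.14, 3.14, 3.14, 3.14].

INTERFACE

Orientations are given as a rotation vector (axis times angle).
In Python, from workcell import read_state, vision, ticket gives the robot as it stands. The module is installed in compiled form; this text tells all that it offers.
- The arm moves only by the tool jog_arm, never from a script. Its arguments are lists of equal length, an entry for each row: "turn": the turn, a rotation vector about the tool's x, y, z in rad, a list of three; "delta_pos": the shift along the tool's x, y, z in m, a list of three; "gripper": the finger opening in m, from 0 to 0.0854. In form: {"turn": [[rx, ry, rz], ...], "delta_pos": [[dx, dy, dz], ...], "gripper": [gripper, ...]}. A call has 1 to 20 rows; each row shifts and turns the commanded pose from where the row before left it, along the tool's axes as they then stand; what a row does not reach is not made up. A row lasts 1/12 s, in which the tool goes at most 41.7 mm and 7.16 degrees, less where a joint would pass 70% of its speed; a pose out of reach is approached as far as the arm can. A call with a gripper value outside its range is refused whole. The fingers move at their own pace and stop on an object; "grip_force" is the grip in N (left out, the last holds). Time passes only in rows, so rows that do not move let the fingers close. It gives the time, the measured TCP pose, the force, the opening and the grip force at its end, in the units of the state.
- read_state(): the state, without advancing time (a new reading comes with each control period).
- vision.read_camera(name): name is "scene" or "top" or "wrist"; returns the picture (384x512x3 uint8, red, green, blue); there is no depth.
- vision.calibration(name): a dict with "vfov" (degrees; the focal length in pixels is half the picture's height over the tangent of half this angle, whatever the lens; pixels are square), "cx", "cy" (the principal point, pixels), "dist" ([k1, k2, p1, p2, k3] as OpenCV has them; the pictures are not rectified), "R" (3x3) and "t" (3): a world point X has camera coordinates R X + t; the wrist camera has in their place "mount" (4x4, takes a point from camera to tool coordinates, whose origin is the TCP and whose axes are the flange's). Camera axes: x right, y down, z forward; pixel columns grow to the right and rows downward; lengths in m; the calibration is good to about 2 mm. A picture is of the moment at which its call begins: read the wrist's pose just before it. calibration takes no time and is no camera call.
- ticket.finish_job(): hands the job in; it is judged then, once.
The state is a dict: "time": time; "q": joint angles; "joint_vel": joint speeds; "joint_torque": joint torques, N m; "tool_pos": TCP position; "tcp_rot": TCP orientation; "wrist_force": force on the tool from outside, world axes, zero at the start; "torque": the same for the moment, N m; "width": opening from 0.0 (shut) to 1.0 (fully open); "grip_force": force on a finger pad.
Only numpy, scipy, OpenCV 4.12 (cv2) and the standard library are available. Lean on these libraries where they do the work, as an engineer would, in place of code of your own. Each camera call takes 0.05 s, during which the arm holds its last target. There are 200 camera calls.

TASK

The paste is on: first lay the acid brush flat, lengthways, in the long empty slot of the blue tray and let go of it. Then pick up the copper heat spreader by its black rib, tilt it to match the sloped black face of the angle stage, and press it flush, centred and square on that face until the sprung face has sunk about half-way of its 10 mm travel (neither barely touching nor bottomed out). Finish while still gripping the spreader and holding it pressed there; do not force the stage's clamped angle, and leave the pliers and the black tape roll alone.

Things in the scene. Friction and masses are not known exactly. Their poses are not given: they have to be found in the camera images.
- brush_mid (a point): Acid brush lying on the bench: wooden handle, metal ferrule, pale bristles; 139 mm long, handle 10 mm wide and high, 12 g. The point is the middle of its length, half-way up (5 mm above what it lies on), on the handle. Its y axis runs along the brush: handle end at +y, bristles at -y; z is up. Grip it here, across its x; the hose stand's flat black foot lies near: open the fingers about 40 mm.
- slot (a point): The one long empty slot of the fixed blue plastic brush tray (168 x 50 mm, walls 12 mm high, floor 3 mm thick). The point is the centre of the slot's floor. x runs along the slot (160 mm inside), y across (42 mm inside). Both side walls are missing over the middle 76 mm, leaving room for fingers.
- spreader_grip (a point): Copper heat spreader flat on the bench: plate 74 (x) x 56 (y) x 6 (z) mm, 120 g, with an upright black grip rib in its middle: 44 mm long in x, 14 mm wide in y, from the plate's top up to 38 mm above its underside. The point is in the rib over the plate's centre, 26 mm above the underside; z is out of its top. Gripped across y, the plate can turn a little in the fingers and settle on a face.
- spreader_under (a point): Centre of the spreader's underside (26 mm below spreader_grip along its z); same axes. This side must lie on the face.
- face_center (a point): Centre of the outer surface of the angle stage's black sprung face, 80 (x) x 64 (y) mm; moves with it. z is the outward normal; x points up the slope, away from the robot; y is level. The slope (z from vertical) differs each time, 0.2 to 0.5 rad, facing the robot. The face stands 22 mm proud of the metal bed at rest. Lay the spreader with its x along the face's x, either way round.
- face (a joint): How far the sprung face is pushed into the bed along its normal: 0 at rest, 0.010 m at the stop. Spring 1.2 N/mm with 2.4 N preload, so about 8.4 N half-way (0.005). It does not tip.
- bed (a joint): Slope of the bed and of the face in rad (0 level). Clamped: it stays as found under ordinary pushes; it is not to be changed.
- bed_rear (a point): Middle of the upper rear edge of the stage's bed (126 x 88 mm plate), on its top surface; 61 mm up the slope from the face's centre. It is only there to tell whether the clamped stage was forced.
- needle_pliers: Blue-handled pliers lying on the bench, 145 x 59 x 11 mm, a bystander to be left alone. Origin under the middle.
- kapton_tape: Black tape roll lying on the bench, 58 x 56 x 19 mm, a bystander to be left alone. Origin under the middle.
There are look-alikes about, which are no part of the job. There is more than one size of the part that bears spreader_grip; the job needs the largest.

How it is judged:
On the way, in this order (a step that is already met when the one before it is completed fails the run):
1. the brush lies flat in the tray's long slot and is let go (x of brush_mid in the frame of slot between -0.014 and 0.014 m and y of brush_mid in the frame of slot between -0.018 and 0.018 m and z of brush_mid in the frame of slot between 0 and 0.01 m and angle between the y axis of brush_mid and the x axis of slot, either way round below 0.25 rad and contact force between brush and the arm below 0.05 N and contact force between brush and the fingers below 0.05 N), for 0.2 s.
2. the spreader is gripped and off the bench (height (world z) of spreader_under above 0.03 m and contact force between the fingers and spreader above 2 N), for 0.2 s.
3. the spreader is pressed flush on the sloped face (angle between the z axis of spreader_under and the z axis of face_center, either way round below 0.05 rad and angle between the x axis of spreader_under and the x axis of face_center, either way round below 0.14 rad and x of spreader_under in the frame of face_center between -0.01 and 0.01 m and y of spreader_under in the frame of face_center between -0.01 and 0.01 m and z of spreader_under in the frame of face_center between -0.003 and 0.0025 m and value of joint face between 0.002 and 0.0085 m and contact force between spreader and face above 2.5 N and contact force between the fingers and spreader above 2 N), for 0.3 s.
At the end, for the whole second after the job is handed in: Brush flat, untouched in the long slot (14 mm along, 18 mm across, 0.25 rad). Spreader still gripped, underside flush on the face (0.05 rad, 2.5 mm), 10 mm centred each way, square to 0.14 rad, pressing over 2.5 N, face pushed in 2 to 8.5 mm (all of step 1 and all of step 3); the arm keeps its last pose, push and grip.
It fails at once if the stage's clamped slope was forced (rear edge moved over 6 mm) (distance of bed_rear from where it was at the start of the episode above 0.006 m).
It fails at once if the pliers were pushed about (over 25 mm) (distance of needle_pliers from where it was at the start of the episode above 0.025 m).
It fails at once if the tape roll was pushed about (over 25 mm) (distance of kapton_tape from where it was at the start of the episode above 0.025 m).
It also fails if it takes over 51 s, if anything falls off the work surface, if the arm or the gripper's body presses on something with over 40 N, if the wrist force passes 120 N, or if a joint passes its speed limit or range.

## Working session

There is one attempt and no reset: what is moved stays moved. The work goes in short steps, Python scripts to look and compute and a tool call to move; the robot and the scene stay as the last step left them, time stands still between calls to the robot, and variables do not carry over. Pictures are saved under pics/ and viewed, at most 10 in all, crops included, and the job is handed in when it is done.

Besides the shell and the picture viewer there is one more tool, called after "Emit:" as a command line: name --argument value ..., lists and objects as JSON in quotes. jog_arm: Moves the arm, as the interface text tells. Its arguments: {"type":"object","properties":{"turn":{"type":"array","items":{"type":"array","items":{"type":"number"}}},"delta_pos":{"type":"array","items":{"type":"array","items":{"type":"number"}}},"gripper":{"type":"array","items":{"type":"number"}},"grip_force":{"type":"number"}},"required":["turn","delta_pos","gripper"]}

```bash
mkdir -p pics; cat > h.py <<'E'
import numpy as np, cv2
from scipy.spatial.transform import Rotation as Rn
from workcell import read_state, vision, ticket
def K(c): 
    f=192/np.tan(np.radians(c["vfov"])/2); return np.array([[f,0,c["cx"]],[0,f,c["cy"]],[0,0,1.]])
def ext(c,s=None):
    if "R" in c: return np.array(c["R"]),np.array(c["t"])
    M=np.array(c["mount"]);Rt=Rn.from_rotvec(s["tcp_rot"]).as_matrix()
    Rc=Rt@M[:3,:3];o=Rt@M[:3,3]+np.array(s["tool_pos"]); return Rc.T,-Rc.T@o
def ray(name,px,s=None):
    c=vision.calibration(name);R,t=ext(c,s)
    u=cv2.undistortPoints(np.array(px,float).reshape(-1,1,2),K(c),np.array(c["dist"],float)).reshape(-1,2)
    d=np.c_[u,np.ones(len(u))]@R; return -R.T@t,d
def plane(name,px,z,s=None):
    o,d=ray(name,px,s); return o+d*((z-o[2])/d[:,2])[:,None]
def proj(name,X,s=None):
    c=vision.calibration(name);R,t=ext(c,s)
    return cv2.projectPoints(np.array(X,float).reshape(-1,3),cv2.Rodrigues(R)[0],t,K(c),np.array(c["dist"],float))[0].reshape(-1,2)
def tri(n1,p1,n2,p2,s=None):
    (a,d),(b,e)=ray(n1,[p1],s),ray(n2,[p2],s);d=d[0];e=e[0]
    k=np.linalg.lstsq(np.c_[d,-e],b-a,rcond=None)[0]
    P,Q=a+d*k[0],b+e*k[1]; return (P+Q)/2,np.linalg.norm(P-Q)
def snap(name,f,crop=None,sc=1.5):
    s=read_state();im=vision.read_camera(name);cv2.imwrite(f"pics/{f}_raw.png",im[:,:,::-1])
    v=im[:,:,::-1]
    cv2.imwrite(f"pics/{f}.png",cv2.resize(v,None,fx=sc,fy=sc,interpolation=cv2.INTER_CUBIC)); return s,im
E
python3 - <<'E'
from h import *
for n in ("top","scene"):
    snap(n,n)
    c=vision.calibration(n);R,t=ext(c);print(n,c["vfov"],-R.T@t,R[2])
s=read_state();print(s);print(vision.calibration("wrist"))
E
```

```text
top 42.78074621953512 [ 0.41032739 -0.06316212  1.67078557] [ 0.06673039 -0.00293699 -0.99776672]
scene 54.96119293296461 [-0.34440874 -0.76384244  0.89638786] [ 0.6193647   0.50367538 -0.60224454]
{'time': 0.1, 'q': array([-1.32787706e+00,  2.64697089e-01,  1.60527100e+00, -1.22148454e-05,
        1.27371986e+00, -3.68947125e-02]), 'joint_vel': array([-0.00176081, -0.00162557, -0.00273375,  0.00126882,  0.00062538,
       -0.00145447]), 'joint_torque': array([-1.35860239e-03, -5.16708505e+01, -3.68590987e+01, -5.05713547e-05,
        6.25696281e-03, -2.14540556e-06]), 'tool_pos': array([ 0.18625258, -0.64808374,  0.23005542]), 'tcp_rot': array([-3.10883261e+00, -4.37813381e-01,  3.56451466e-04]), 'wrist_force': array([ 0.44022319,  0.27605963, -0.44766926]), 'torque': array([-0.00294224, -0.02461812, -0.00145106]), 'grip_force': 0.0, 'width': 1.0011058531468362}
{'vfov': 66.3940835299681, 'cx': 252.08637459914496, 'cy': 186.53749938906122, 'dist': array([-0.01494628,  0.        ,  0.        ,  0.        ,  0.        ]), 'mount': array([[ 9.31215773e-04, -9.65595259e-01, -2.60047936e-01,
         6.64430771e-02],
       [ 9.99999566e-01,  8.91089037e-04,  2.72196047e-04,
         1.13322151e-06],
       [-3.11053477e-05, -2.60048077e-01,  9.65595669e-01,
        -1.43612143e-01],
       [ 0.00000000e+00,  0.00000000e+00,  0.00000000e+00,
         1.00000000e+00]])}
```

View pics/top.png

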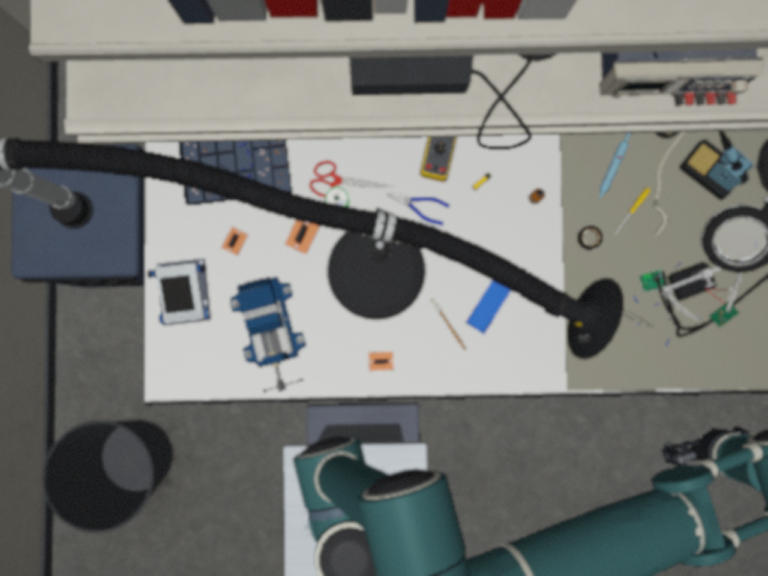

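View pics/scene.png

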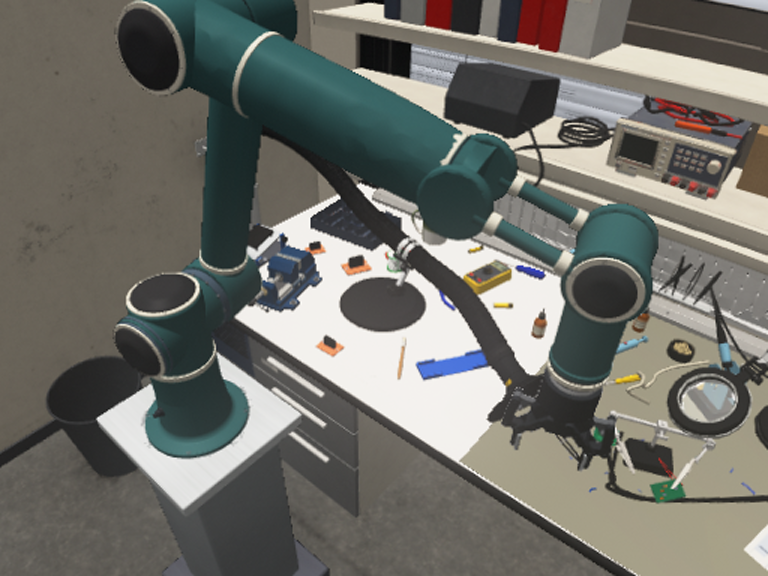

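The top view shows the orange spreaders at (302,236), (235,240) and (381,361), the largest being the first. The brush is at (448,324), the tray at (490,305), the stage probably at (180,292), the hose foot at (377,272), and a hose crosses overhead. In the scene view the brush is at (402,357), the tray at (455,365) and the large spreader at (357,264).

```bash
python3 - <<'E'
from h import *
def T(a,b): 
    p,e=tri("top",np.array(a)/1.5,"scene",np.array(b)/1.5); print(np.round(p,3),round(e,4))
print("clip");T((385,225),(405,250))
print("nozzle");T((597,318),(515,398))
print("hose end tip");T((570,305),(500,358))
z=lambda a,h=0:print(np.round(plane("top",np.array(a)/1.5,h),3).tolist())
for n,a in dict(brush=(448,324),bt=(433,300),bb=(465,348),sp=(302,236),sp2=(235,240),sp3=(381,361),stage=(180,293),foot=(377,272),tray=(490,305),trL=(478,330),pl=(425,207),bench_near=(300,400)).items(): print(n,end=' ');z(a,0.01)
t=cv2.imread("pics/top_raw.png");s=cv2.imread("pics/scene_raw.png")
a=cv2.resize(t[120:280,90:350],(780,480),interpolation=3)
cv2.imwrite("pics/tc.png",a)
b=cv2.resize(s[110:270,140:400],(780,480),interpolation=3)
cv2.imwrite("pics/sc.png",b)
E
```

```text
clip
[ 0.618 -0.073  0.142] 0.0129
nozzle
[ 0.412 -0.518  0.085] 0.0271
hose end tip
[ 0.442 -0.454  0.131] 0.0184
brush [[0.413, -0.217, 0.01]]
bt [[0.467, -0.185, 0.01]]
bb [[0.358, -0.254, 0.01]]
sp [[0.618, 0.109, 0.01]]
sp2 [[0.612, 0.261, 0.01]]
sp3 [[0.333, -0.065, 0.01]]
stage [[0.494, 0.385, 0.01]]
foot [[0.533, -0.059, 0.01]]
tray [[0.453, -0.313, 0.01]]
trL [[0.398, -0.284, 0.01]]
pl [[0.679, -0.172, 0.01]]
bench_near [[0.25, 0.118, 0.01]]
```

View pics/tc.png

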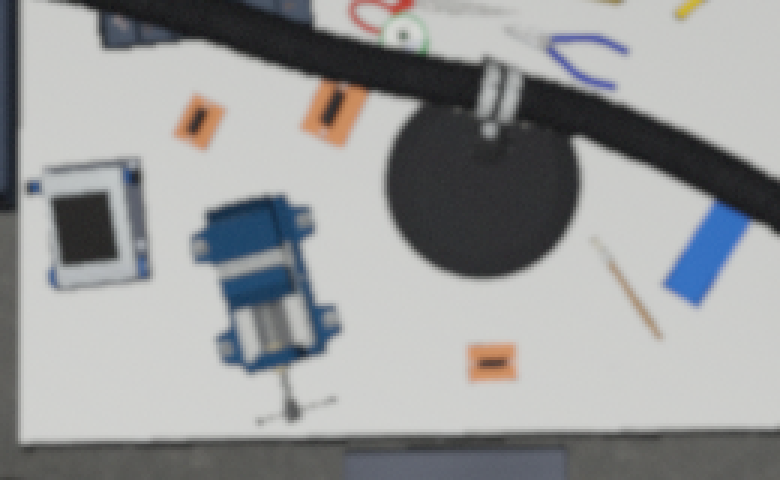

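View pics/sc.png

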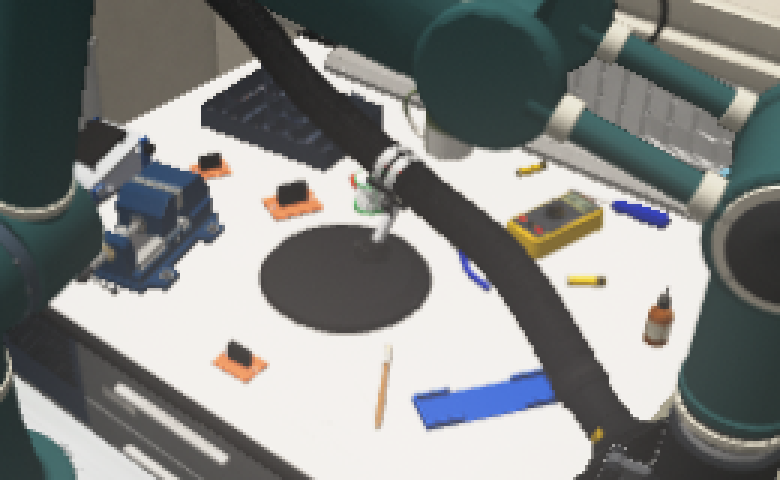

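The large spreader (crop 335,108) sits partly under the hose. The stage's face is at crop (85,228), with the brush's handle end at (660,338) and bristles at (595,240). The tray's far end is under the hose. Next I'll get the hose's 3D line and look at the main parts.

```bash
python3 - <<'E'
from h import *
sc=np.array([(215,-10),(245,15),(300,75),(350,130),(395,165),(450,205),(510,255),(555,310),(585,370),(605,410)])/3+[140,110]
tp=np.array([(120,5),(200,15),(280,35),(350,58),(430,80),(500,90),(600,120),(700,170),(770,205),(850,245),(910,270)])/3+[90,120]
for p in tp:
    best=None
    for z in np.arange(0.02,.5,.004):
        X=plane("top",[p],z)[0];q=proj("scene",X)[0]
        d=cv2.pointPolygonTest(np.r_[sc,sc[::-1]].astype(np.float32).reshape(-1,1,2),tuple(map(float,q)),True)
        if best is None or abs(d)<best[0]: best=(abs(d),X)
    print(np.round(best[1],3),round(best[0],2))
t=cv2.imread("pics/top_raw.png")[:,:,::-1]
hsv=cv2.cvtColor(np.ascontiguousarray(t),cv2.COLOR_RGB2HSV)
def blobs(lo,hi,amin):
    m=cv2.inRange(hsv,lo,hi);cs,_=cv2.findContours(m,0,2)
    for c in cs:
        if cv2.contourArea(c)>amin:
            r=cv2.minAreaRect(c);print(np.round(r[0],1),np.round(r[1],1),round(r[2],1),cv2.contourArea(c)); print(np.round(plane("top",cv2.boxPoints(r),.006),3).tolist())
print("orange");blobs((3,80,120),(20,255,255),60)
print("blue");blobs((100,150,120),(120,255,255),200)
E
```

```text
[0.701 0.295 0.232] 0.17
[0.695 0.222 0.204] 0.13
[0.677 0.145 0.184] 0.21
[0.654 0.076 0.168] 0.22
[ 0.632 -0.006  0.156] 0.22
[ 0.621 -0.078  0.144] 0.09
[ 0.587 -0.182  0.148] 0.32
[ 0.531 -0.281  0.172] 0.1
[ 0.494 -0.35   0.176] 0.11
[ 0.452 -0.439  0.14 ] 0.16
[ 0.425 -0.5    0.14 ] 6.24
orange
[253.5 240.1] [11.1 14.5] 84.3 136.0
[[0.351, -0.037, 0.006], [0.355, -0.086, 0.006], [0.317, -0.089, 0.006], [0.314, -0.04, 0.006]]
[155.8 160.4] [10.7 14.3] 26.6 133.0
[[0.598, 0.292, 0.006], [0.642, 0.27, 0.006], [0.625, 0.237, 0.006], [0.581, 0.26, 0.006]]
[201.1 156.1] [15.3 20.1] 24.0 250.0
[[0.603, 0.148, 0.006], [0.666, 0.12, 0.006], [0.644, 0.072, 0.006], [0.581, 0.101, 0.006]]
blue
[325.5 203.5] [11.9 32.7] 31.4 345.0
[[0.417, -0.263, 0.006], [0.511, -0.323, 0.006], [0.489, -0.357, 0.006], [0.396, -0.296, 0.006]]
```

```bash
cat >> h.py <<'E'
def tool(heading,lean):
    """tool x horizontal heading; lean>0: tips point further toward +heading (hand leans back toward -heading)"""
    c,s=np.cos(heading),np.sin(heading);h=np.array([c,s,0]);Z=np.array([0,0,1.])
    z=-np.cos(lean)*Z+np.sin(lean)*h; y=np.cross(z,h);y/=np.linalg.norm(y);x=np.cross(y,z)
    return np.c_[x,y,z]
def go(pos,R):
    s=read_state();R0=Rn.from_rotvec(s["tcp_rot"]).as_matrix();dp=np.array(pos)-s["tool_pos"]
    r=Rn.from_matrix(R0.T@R).as_rotvec()
    print("shift now-axes",np.round(R0.T@dp,4),"| turn",np.round(r,4),"| shift new-axes",np.round(R.T@dp,4),"dist",round(np.linalg.norm(dp),3),"ang",round(np.linalg.norm(r),3))
E
python3 - <<'E'
from h import *
go([.37,-.27,.30],tool(.557,0))
E
```

```text
shift now-axes [ 0.281  -0.3128 -0.0693] | turn [-0.0021 -0.0004 -0.2772] | shift new-axes [ 0.3558 -0.2238 -0.0699] dist 0.426 ang 0.277
```

Emit:
jog_arm --turn '[[0,0,0],[0,0,0],[0,0,0],[0,0,0],[0,0,0],[0,0,0],[0,0,0],[0,0,0],[0,0,0],[0,0,0],[0,0,0],[0,0,0],[0,0,0],[0,0,0],[0,0,-0.092],[0,0,-0.092],[0,0,-0.092],[0,0,0]]' --delta_pos '[[0,0,-0.035],[0,0,-0.035],[0.0235,-0.026,0],[0.0235,-0.026,0],[0.0235,-0.026,0],[0.0235,-0.026,0],[0.0235,-0.026,0],[0.0235,-0.026,0],[0.0235,-0.026,0],[0.0235,-0.026,0],[0.0235,-0.026,0],[0.0235,-0.026,0],[0.0235,-0.026,0],[0.0235,-0.026,0],[0,0,0],[0,0,0],[0,0,0],[0,0,0]]' --gripper '[0.085,0.085,0.085,0.085,0.085,0.085,0.085,0.085,0.085,0.085,0.085,0.085,0.085,0.085,0.085,0.085,0.085,0.085]'

```text
time: 1.6
tool_pos: [0.3712, -0.2704, 0.3008]
tcp_rot: [-3.019, -0.867, 0.001]
wrist_force: [-0.3, 1.5, 0.1]
width: 0.994
grip_force: 0.0
```

```bash
python3 - <<'E'
from h import *
s,im=snap("wrist","w1")
print(s["tool_pos"],s["q"],s["wrist_force"]);np.savez("w1.npz",tool_pos=s["tool_pos"],tcp_rot=s["tcp_rot"])
E
```

```text
[ 0.37120996 -0.27035294  0.30084962] [-6.83672128e-01 -1.91423403e-01  1.94788824e+00 -6.09155745e-05
  1.38584243e+00  3.28048162e-01] [-0.34442825  1.48572572  0.06867194]
```

View pics/w1.png

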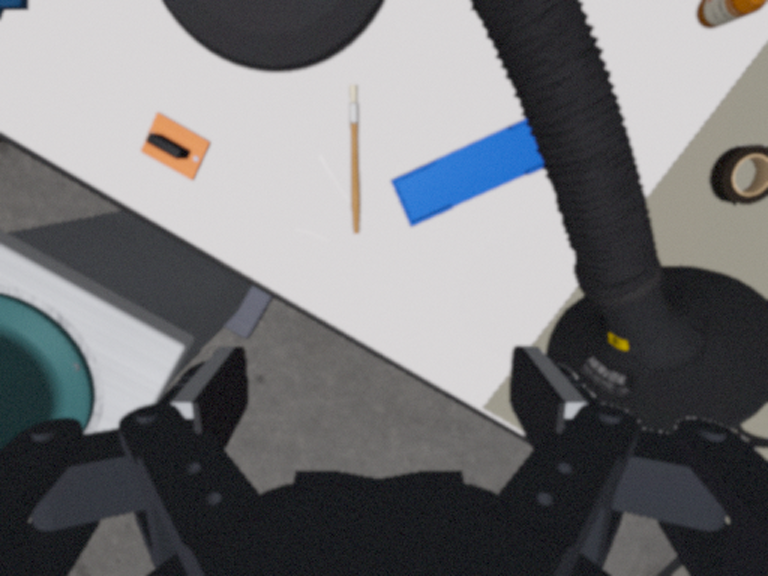

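The brush runs from (352,85) at the bristles to (356,232) at the handle end. The tray's near-end corners are (393,182) and (412,225), and its sides run under the hose.

```bash
python3 - <<'E'
from h import *
s=dict(np.load("w1.npz"))
im=cv2.imread("pics/w1_raw.png");hsv=cv2.cvtColor(im,cv2.COLOR_BGR2HSV)
b=plane("wrist",np.array([(352.5,85),(356.5,233)])/1.5,.005,s);d=b[0]-b[1];print(np.round(b,4),np.linalg.norm(d),"mid",np.round(b.mean(0),4),"u0",np.arctan2(d[1],d[0]))
m=cv2.inRange(hsv,(100,150,90),(122,255,255));m[:,:200]=0
cs=max(cv2.findContours(m,0,2)[0],key=cv2.contourArea);a=cv2.approxPolyDP(cs,3,True).reshape(-1,2)
print((a*1.5).tolist())
P=plane("wrist",a,.012,s);print(np.round(P,3).tolist())
E
```

```text
[[ 0.4729 -0.1787  0.005 ]
 [ 0.3569 -0.2537  0.005 ]] 0.1381661227456513 mid [ 0.4149 -0.2162  0.005 ] u0 0.5744479100022153
[[526.5, 120.0], [396.0, 178.5], [411.0, 222.0], [541.5, 166.5]]
[[0.532, -0.332, 0.012], [0.423, -0.258, 0.012], [0.396, -0.293, 0.012], [0.506, -0.37, 0.012]]
```

```bash
python3 - <<'E'
from h import *
R=tool(.574,.52); p=np.array([.3965,-.228,.009]);print(R.round(3))
go(p-.08*R[:,2],R)
E
```

```text
[[ 0.729  0.543  0.417]
 [ 0.471 -0.84   0.27 ]
 [ 0.497  0.    -0.868]]
shift now-axes [ 0.0043 -0.022   0.2225] | turn [ 0.0044  0.5202 -0.0192] | shift new-axes [-0.1065 -0.022   0.1954] dist 0.224 ang 0.521
```

Emit:
jog_arm --turn '[[0,0.104,-0.004],[0,0.104,-0.004],[0,0.104,-0.004],[0,0.104,-0.004],[0,0.104,-0.004],[0,0,0],[0,0,0],[0,0,0],[0,0,0],[0,0,0],[0,0,0],[0,0,0],[0,0,0],[0,0,0]]' --delta_pos '[[0,0,0],[0,0,0],[0,0,0],[0,0,0],[0,0,0],[-0.0152,-0.003,0.028],[-0.0152,-0.003,0.028],[-0.0152,-0.003,0.028],[-0.0152,-0.003,0.028],[-0.0152,-0.003,0.028],[-0.0152,-0.003,0.028],[-0.0152,-0.003,0.028],[0,0,0],[0,0,0]]' --gripper '[0.04,0.04,0.04,0.04,0.04,0.04,0.04,0.04,0.04,0.04,0.04,0.04,0.04,0.04]'

```text
time: 2.82
tool_pos: [0.3637, -0.25, 0.0769]
tcp_rot: [-2.784, -0.819, -0.741]
wrist_force: [0.3, -0.0, 0.4]
width: 0.469
grip_force: 0.0
```

```bash
python3 - <<'E'
from h import *
s=read_state();print(s["q"]);R=tool(.574,.52); p=np.array([.3965,-.228,.009]);go(p,R)
s,im=snap("wrist","w2");hsv=cv2.cvtColor(im,cv2.COLOR_RGB2HSV)
m=cv2.inRange(hsv,(5,70,60),(25,255,255));m[:, :180]=0;m[:,330:]=0
for c in cv2.findContours(m,0,2)[0]:
    if cv2.contourArea(c)>60:
        v=cv2.fitLine(c,2,0,.01,.01).ravel();q=np.array([v[2:]-20*v[:2],v[2:]+20*v[:2]]);P=plane("wrist",q,.005,s);d=P[1]-P[0]
        e=np.array([-np.sin(.574),np.cos(.574),0]);print(cv2.boundingRect(c),"offset across from grip:",np.round(P@e-p@e,4),np.arctan2(d[1],d[0]))
E
```

```text
[-1.06598945 -0.0159377   2.33245497  0.64398837  0.97283332 -0.47825806]
shift now-axes [ 0.0005 -0.0006  0.0786] | turn [-0.0005 -0.0006 -0.0016] | shift new-axes [ 0.0005 -0.0006  0.0785] dist 0.079 ang 0.002
(246, 128, 10, 128) offset across from grip: [0.0013 0.0011] 0.5685311356424336
```

Emit:
jog_arm --turn '[[0,0,0],[0,0,0],[0,0,0],[0,0,0],[0,0,0],[0,0,0],[0,0,0],[0,0,0],[0,0,0],[0,0,0],[0,0,0]]' --delta_pos '[[0,-0.0015,0.025],[0,0,0.025],[0,0,0.018],[0,0,0.011],[0,0,0],[0,0,0],[0,0,0],[0,0,0],[0,0,0],[0,0,0],[0,0,0]]' --gripper '[0.04,0.04,0.04,0.04,0.04,0.0,0.0,0.0,0.0,0.0,0.0]' --grip_force 40

```text
time: 3.78
tool_pos: [0.3988, -0.2313, 0.0123]
tcp_rot: [-2.789, -0.826, -0.749]
wrist_force: [-0.7, 0.1, 9.1]
width: 0.002
grip_force: 4.6
```

Emit:
jog_arm --turn '[[0,0,0],[0,0,0],[0,0,0],[0,0,0],[0,0,0],[0,0,0]]' --delta_pos '[[0,0,0],[0,0,0],[0,0,-0.03],[0,0,-0.03],[0,0,0],[0,0,0]]' --gripper '[0.04,0.04,0.04,0.04,0.04,0.04]'

```text
time: 4.28
tool_pos: [0.3723, -0.2475, 0.0635]
tcp_rot: [-2.791, -0.827, -0.746]
wrist_force: [-0.6, 1.3, -0.2]
width: 0.469
grip_force: 0.0
```

```bash
python3 - <<'E'
from h import *
s,im=snap("wrist","w3");print(s["tool_pos"])
E
```

```text
[ 0.37229391 -0.24745095  0.06348131]
```

View pics/w3.png

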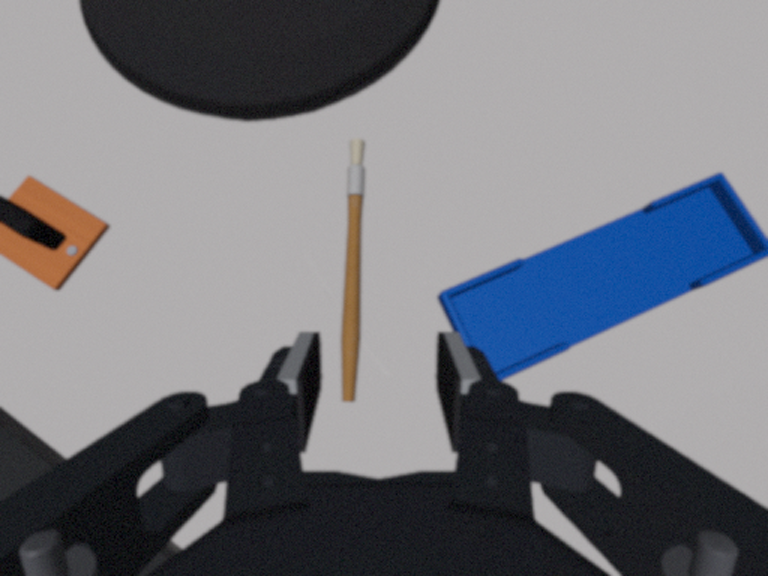

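The brush still lies on the bench, with its bristle tip at (357,140) and handle end at (348,400), so the fingers closed above it. The whole tray shows: corners (440,297), (722,175), (768,250) and (495,378).

```bash
python3 - <<'E'
from h import *
s=read_state()
b=plane("wrist",np.array([(357,139),(348.5,402)])/1.5,.005,s);d=b[0]-b[1];print(np.round(b,4),np.linalg.norm(d),"mid",np.round(b.mean(0),4),"u0",np.arctan2(d[1],d[0]))
P=plane("wrist",np.array([(440,297),(722,174),(768,251),(495,380)])/1.5,.012,s);print(np.round(P,4).tolist(),"c",P.mean(0))
u=(P[1]-P[0]+P[2]-P[3]);print(np.arctan2(u[1],u[0]),np.linalg.norm(u)/2)
h=.1
print("tcp px",proj("wrist",s["tool_pos"],s)*1.5)
E
```

```text
[[ 0.4696 -0.1697  0.005 ]
 [ 0.3511 -0.2437  0.005 ]] 0.13969649415733712 mid [ 0.4103 -0.2067  0.005 ] u0 0.5583975063909346
[[0.4161, -0.2538, 0.012], [0.5549, -0.3452, 0.012], [0.5272, -0.3812, 0.012], [0.3963, -0.2953, 0.012]] c [ 0.47360852 -0.31889671  0.012     ]
-0.5815155688287653 0.16141827796459807
tcp px [[377.48105844 357.02257525]]
```

```bash
python3 - <<'E'
from h import *
R=tool(.56,.3); p=np.array([.393,-.222,.005]);go(p-.075*R[:,2],R)
E
```

```text
shift now-axes [ 0.0146 -0.009  -0.0082] | turn [ 0.001  -0.2198  0.0156] | shift new-axes [ 0.0124 -0.0092 -0.0112] dist 0.019 ang 0.22
```

Emit:
jog_arm --turn '[[0,0,0],[0,-0.11,0.008],[0,-0.11,0.008],[0,0,0],[0,0,0]]' --delta_pos '[[0.0146,-0.009,-0.0082],[0,0,0],[0,0,0],[0,0,0],[0,0,0]]' --gripper '[0.04,0.04,0.04,0.04,0.04]'

```text
time: 4.75
tool_pos: [0.3749, -0.2311, 0.0756]
tcp_rot: [-2.901, -0.844, -0.446]
wrist_force: [0.7, 0.0, 1.2]
width: 0.47
grip_force: 0.0
```

```bash
cat > br.py <<'E'
from h import *
def brush(f):
    s,im=snap("wrist",f);hsv=cv2.cvtColor(im,cv2.COLOR_RGB2HSV)
    m=cv2.inRange(hsv,(5,70,60),(25,255,255));m[:, :180]=0;m[:,330:]=0
    R=Rn.from_rotvec(s["tcp_rot"]).as_matrix()
    for c in cv2.findContours(m,0,2)[0]:
        if cv2.contourArea(c)>60:
            x,y,w,h=cv2.boundingRect(c);v=cv2.fitLine(c,2,0,.01,.01).ravel();v/=np.sign(v[1])
            f=lambda Y:v[2:]+v[:2]/v[1]*(Y-v[3])
            P=plane("wrist",[f(y+h),f(y+h/2),f(y)],.005,s);print((x,y,w,h),"end,mid,ferrule in tool axes\n",np.round((P-s["tool_pos"])@R,4),np.round(P,4))
    return s
E
python3 - <<'E'
from br import *
s=brush("w4");print(s["tool_pos"],s["wrist_force"]);R=tool(.56,.3);go([.393,-.222,.005],R)
E
```

```text
(249, 125, 11, 137) end,mid,ferrule in tool axes
 [[-0.0516 -0.417   0.0586]
 [ 0.0015 -0.42    0.0754]
 [ 0.0556 -0.4241  0.0925]] [[0.1245 0.104  0.005 ]
 [0.1697 0.1364 0.005 ]
 [0.2154 0.1703 0.005 ]]
[ 0.37488739 -0.23106474  0.07557842] [0.70915916 0.04303221 1.24995086]
shift now-axes [-0.0011  0.0026  0.0731] | turn [-0.0048 -0.006   0.0032] | shift new-axes [-0.0007  0.0023  0.0731] dist 0.073 ang 0.008
```

```bash
sed -i 's/;v\/=np.sign(v\[1\])//; s/s,im=snap("wrist",f);/s=read_state();im=cv2.imread(f"pics\/{f}_raw.png")[:,:,::-1].copy();/' br.py
python3 -c "
from br import *
brush('w4')"
```

```text
(249, 125, 11, 137) end,mid,ferrule in tool axes
 [[-0.0475  0.0024  0.0584]
 [ 0.0025  0.0031  0.0742]
 [ 0.0535  0.0038  0.0903]] [[ 0.3518 -0.2478  0.005 ]
 [ 0.3964 -0.2203  0.005 ]
 [ 0.442  -0.1923  0.005 ]]
```

Emit:
jog_arm --turn '[[0,0,0],[0,0,0],[0,0,0],[0,0,0],[0,0,0],[0,0,0],[0,0,0],[0,0,0],[0,0,0],[0,0,0],[0,0,0]]' --delta_pos '[[0,0.003,0.025],[0,0,0.025],[0,0,0.014],[0,0,0.009],[0,0,0.001],[0,0,0],[0,0,0],[0,0,0],[0,0,0],[0,0,0],[0,0,0]]' --gripper '[0.04,0.04,0.04,0.04,0.04,0.0,0.0,0.0,0.0,0.0,0.0]' --grip_force 40

```text
time: 5.72
tool_pos: [0.3948, -0.2241, 0.006]
tcp_rot: [-2.907, -0.837, -0.446]
wrist_force: [-0.6, -0.5, 0.8]
width: 0.075
grip_force: 39.2
```

```bash
python3 - <<'E'
from h import *
s=read_state();R0=Rn.from_rotvec(s["tcp_rot"]).as_matrix();print("lift",np.round(R0.T@[0,0,.06],4))
u=np.array([.831,-.556,0]);R=tool(-.59,.6);p=np.array([.4587,-.3108,.0235])
go(p-.08*u+[0,0,.0365],R); print("advance",np.round(R.T@(.08*u),4),"down",np.round(R.T@[0,0,-.0365],4))
E
```

```text
lift [ 0.018  -0.     -0.0572]
shift now-axes [-0.0073  0.0344 -0.0589] | turn [-0.5047  0.262   1.0383] | shift new-axes [ 0.0481  0.0365 -0.0324] dist 0.069 ang 1.184
advance [ 0.066  -0.      0.0452] down [-0.0206  0.      0.0301]
```

Emit:
jog_arm --turn '[[0,0,0],[0,0,0],[0,0,0],[-0.042,0.0218,0.0865],[-0.042,0.0218,0.0865],[-0.042,0.0218,0.0865],[-0.042,0.0218,0.0865],[-0.042,0.0218,0.0865],[-0.042,0.0218,0.0865],[-0.042,0.0218,0.0865],[-0.042,0.0218,0.0865],[-0.042,0.0218,0.0865],[-0.042,0.0218,0.0865],[-0.042,0.0218,0.0865],[-0.042,0.0218,0.0865],[0,0,0]]' --delta_pos '[[0.009,0,-0.0286],[-0.008,0.017,-0.015],[-0.008,0.017,-0.015],[0,0,0],[0,0,0],[0,0,0],[0,0,0],[0,0,0],[0,0,0],[0,0,0],[0,0,0],[0,0,0],[0,0,0],[0,0,0],[0,0,0],[0,0,0]]' --gripper '[0,0,0,0,0,0,0,0,0,0,0,0,0,0,0,0]'

```text
time: 7.05
tool_pos: [0.3971, -0.2691, 0.0612]
tcp_rot: [2.77, -0.752, 0.814]
wrist_force: [0.0, -0.3, 0.1]
width: 0.078
grip_force: 39.0
```

```bash
python3 - <<'E'
from h import *
u=np.array([.831,-.556,0]);R=tool(-.59,.6);p=np.array([.4587,-.3108,.0235])
go(p+[0,0,.0365],R);go(p,R)
s,im=snap("wrist","w5");print(s["q"])
E
```

```text
shift now-axes [0.0616 0.0046 0.0414] | turn [-0.0241  0.0255  0.0527] | shift new-axes [0.0607 0.0004 0.043 ] dist 0.074 ang 0.063
shift now-axes [0.0418 0.0043 0.072 ] | turn [-0.0241  0.0255  0.0527] | shift new-axes [0.0401 0.0004 0.0731] dist 0.083 ang 0.063
[-0.71290938 -0.22134959  2.56962178  0.38362428  0.24233507  1.04076538]
```

View pics/w5.png

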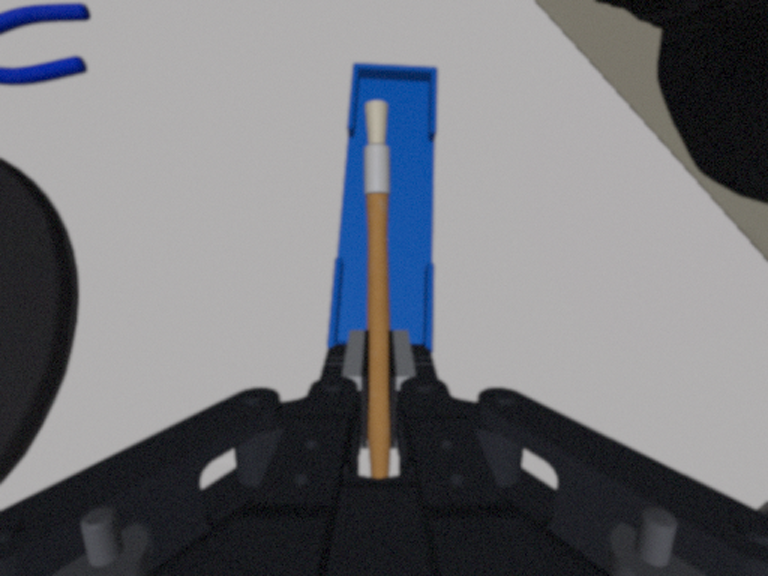

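The brush is held straight, with its bristles at (376,105). The tray lies right ahead, with the notch ends of its side walls at (351,135), (338,262), (432,137) and (430,265), and far corners at (354,65) and (437,68).

```bash
python3 - <<'E'
from h import *
s=read_state();R=Rn.from_rotvec(s["tcp_rot"]).as_matrix()
P=plane("wrist",np.array([(351,135),(432,137),(430,265),(338,262)])/1.5,.012,s);F=plane("wrist",np.array([(354,65),(437,68)])/1.5,.012,s)
print(P.round(4).tolist(),F.round(4).tolist());c=P.mean(0);u=P[0]+P[1]-P[2]-P[3];hd=np.arctan2(u[1],u[0]);print("c",c,"len",np.linalg.norm(u)/2,"hd",hd)
u/=np.linalg.norm(u);print("c from far end",F.mean(0)-.084*u, [np.arctan2(*(F[0]-F[1])[1::-1])-np.pi/2])
E
```

```text
[[0.5146, -0.3203, 0.012], [0.4915, -0.3582, 0.012], [0.4289, -0.3173, 0.012], [0.4531, -0.2786, 0.012]] [[0.5558, -0.3452, 0.012], [0.53, -0.3862, 0.012]]
c [ 0.47204441 -0.31861831  0.012     ] len 0.07449558652552202 hd -0.5871234055508243
c from far end [ 0.47297311 -0.31916346  0.012     ] [np.float64(-0.5620428146185397)]
```

```bash
python3 - <<'E'
from h import *
R=tool(-.58,.6);p=np.array([.455,-.3075,.0235])
go(p+[0,0,.03],R); print("down",np.round(R.T@[0,0,-.03],4))
E
```

```text
shift now-axes [0.0544 0.0039 0.044 ] | turn [-0.0198  0.0265  0.0486] | shift new-axes [0.0533 0.0004 0.0455] dist 0.07 ang 0.059
down [-0.0169  0.      0.0248]
```

Emit:
jog_arm --turn '[[-0.02,0.0265,0.0486],[0,0,0],[0,0,0],[0,0,0],[0,0,0],[0,0,0],[0,0,0],[0,0,0]]' --delta_pos '[[0,0,0],[0.0178,0,0.0152],[0.0178,0,0.0152],[0.0178,0,0.0152],[0,0,0],[-0.0085,0,0.0124],[-0.0085,0,0.0124],[0,0,0]]' --gripper '[0,0,0,0,0,0,0,0]'

```text
time: 7.77
tool_pos: [0.4582, -0.31, 0.0251]
tcp_rot: [2.739, -0.824, 0.831]
wrist_force: [-0.7, 0.7, -0.6]
width: 0.074
grip_force: 39.0
```

```bash
python3 - <<'E'
from h import *
s=read_state();print(s["q"],s["tool_pos"],s["wrist_force"]);go([.455,-.3075,.0235],tool(-.58,.6))
E
```

```text
[-0.67294463  0.029026    2.45575554  0.64157164  0.08813282  0.85833234] [ 0.45822758 -0.30997095  0.0250702 ] [-0.7427874   0.73676863 -0.58449468]
shift now-axes [-0.0042 -0.0003 -0.0009] | turn [-0.0012  0.0118 -0.0046] | shift new-axes [-0.0042 -0.0003 -0.001 ] dist 0.004 ang 0.013
```

Emit:
jog_arm --turn '[[0,0,0],[0,0,0],[0,0,0],[0,0,0],[0,0,0],[0,0,0],[0,0,0],[0,0,0],[0,0,0]]' --delta_pos '[[-0.004,0,0],[0,0,0.001],[0,0,0],[0,0,0],[0,0,0],[0,0,-0.03],[0,0,-0.03],[0,0,-0.03],[0,0,0]]' --gripper '[0,0,0.035,0.035,0.035,0.035,0.035,0.035,0.035]'

```text
time: 8.52
tool_pos: [0.424, -0.2867, 0.0955]
tcp_rot: [2.73, -0.817, 0.853]
wrist_force: [0.4, -0.3, 0.4]
width: 0.41
grip_force: 0.0
```

```bash
python3 - <<'E'
from h import *
s,im=snap("wrist","w6");print(s["tool_pos"],s["q"])
E
```

```text
[ 0.42401973 -0.28667201  0.09548051] [-0.6863542  -0.22914335  2.50704418  0.24064934  0.26935136  1.25313825]
```

View pics/w6.png

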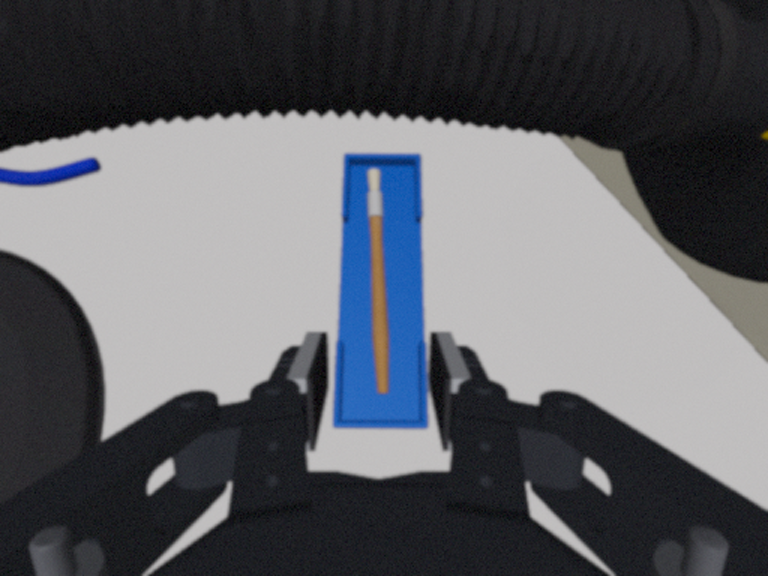

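The brush lies flat in the slot, from bristles at (374,168) to handle end at (383,393). The tray spans rows 155 to 427. I'll check the offset along the slot.

```bash
python3 - <<'E'
from h import *
s=read_state()
b=plane("wrist",np.array([(374,167),(383,394)])/1.5,.008,s);t=plane("wrist",np.array([(346,155),(420,155),(428,428),(334,428)])/1.5,.012,s)
c=t.mean(0);u=t[0]+t[1]-t[2]-t[3];u/=np.linalg.norm(u);v=np.array([-u[1],u[0],0]);d=b[0]-b[1]
print((b.mean(0)-c)@u,(b.mean(0)-c)@v,np.arctan2(d@v,d@u),np.linalg.norm(d),np.linalg.norm(t[0]-t[3]))
# notch
n=plane("wrist",np.array([(345,220),(420,220),(426,342),(340,342)])/1.5,.012,s);print((b.mean(0)-n.mean(0))@u)
hd=2.72
R=tool(hd,-.44);print(R.round(3))
go([.36,-.02,.32],tool(hd,0));print("lift",Rn.from_rotvec(s["tcp_rot"]).as_matrix().T@[0,0,.2])
E
```

```text
0.005514348707926651 0.0023758898259367916 0.046997059037808334 0.14160678770931823 0.16517809423494562
0.006345648990079771
[[-0.826  0.409  0.389]
 [ 0.37   0.912 -0.174]
 [-0.426  0.    -0.905]]
shift now-axes [-0.0369 -0.1888 -0.2989] | turn [-0.889  -0.0643  2.853 ] | shift new-axes [ 0.1679  0.2171 -0.226 ] dist 0.355 ang 2.989
lift [ 0.11355636 -0.00086945 -0.16463352]
```

Emit:
jog_arm --turn '[[0,0,0],[0,0,0],[0,0,0],[0,0,0],[0,0,0],[0,0,0],[0,-0.1,0],[0,-0.1,0],[0,-0.1,0],[0,-0.1,0],[0,-0.1,0],[0,-0.1,0],[0,0,0]]' --delta_pos '[[0.0,0,-0.035],[0.0227,0,-0.033],[0.0227,0,-0.033],[0.0227,0,-0.033],[0.0227,0,-0.033],[0.0227,0,-0.033],[0,0,0],[0,0,0],[0,0,0],[0,0,0],[0,0,0],[0,0,0],[0,0,0]]' --gripper '[0.05,0.05,0.05,0.05,0.05,0.05,0.05,0.05,0.05,0.05,0.05,0.05,0.05]'

```text
time: 9.65
tool_pos: [0.4096, -0.2782, 0.3162]
tcp_rot: [-3.001, 0.895, 0.014]
wrist_force: [-0.0, 0.3, -0.2]
width: 0.587
grip_force: 0.0
```

```bash
python3 - <<'E'
from h import *
print(read_state()["q"]);go([.5,.12,.32],tool(2.72,0))
E
```

```text
[-0.6510667  -0.11636409  1.85592279  0.0059842   1.41370523  1.49868943]
shift now-axes [-0.1426 -0.3826  0.0004] | turn [0.0159 0.0114 2.9832] | shift new-axes [ 0.0805  0.4003 -0.0038] dist 0.408 ang 2.983
```

Translate first (12 rows), then turn -3.3 about z (30 rows of -0.11).

Emit:
jog_arm --turn '[[0,0,0],[0,0,0],[0,0,0],[0,0,0],[0,0,0],[0,0,0],[0,0,0],[0,0,0],[0,0,0],[0,0,0],[0,0,0],[0,0,0],[0,0,-0.11],[0,0,-0.11],[0,0,-0.11],[0,0,-0.11],[0,0,-0.11],[0,0,-0.11],[0,0,-0.11],[0,0,-0.11]]' --delta_pos '[[-0.0119,-0.0319,0],[-0.0119,-0.0319,0],[-0.0119,-0.0319,0],[-0.0119,-0.0319,0],[-0.0119,-0.0319,0],[-0.0119,-0.0319,0],[-0.0119,-0.0319,0],[-0.0119,-0.0319,0],[-0.0119,-0.0319,0],[-0.0119,-0.0319,0],[-0.0119,-0.0319,0],[-0.0119,-0.0319,0],[0,0,0],[0,0,0],[0,0,0],[0,0,0],[0,0,0],[0,0,0],[0,0,0],[0,0,0]]' --gripper '[0.05,0.05,0.05,0.05,0.05,0.05,0.05,0.05,0.05,0.05,0.05,0.05,0.05,0.05,0.05,0.05,0.05,0.05,0.05,0.05]'

```text
time: 11.32
tool_pos: [0.4974, 0.1219, 0.3208]
tcp_rot: [-3.097, -0.477, -0.002]
wrist_force: [0.3, 0.1, 0.1]
width: 0.583
grip_force: 0.0
```

Emit:
jog_arm --turn '[[0,0,-0.11],[0,0,-0.11],[0,0,-0.11],[0,0,-0.11],[0,0,-0.11],[0,0,-0.11],[0,0,-0.11],[0,0,-0.11],[0,0,-0.11],[0,0,-0.11],[0,0,-0.11],[0,0,-0.11],[0,0,-0.11],[0,0,-0.11],[0,0,-0.11],[0,0,-0.11],[0,0,-0.11],[0,0,-0.11],[0,0,-0.11],[0,0,-0.11]]' --delta_pos '[[0,0,0],[0,0,0],[0,0,0],[0,0,0],[0,0,0],[0,0,0],[0,0,0],[0,0,0],[0,0,0],[0,0,0],[0,0,0],[0,0,0],[0,0,0],[0,0,0],[0,0,0],[0,0,0],[0,0,0],[0,0,0],[0,0,0],[0,0,0]]' --gripper '[0.05,0.05,0.05,0.05,0.05,0.05,0.05,0.05,0.05,0.05,0.05,0.05,0.05,0.05,0.05,0.05,0.05,0.05,0.05,0.05]'

```text
time: 12.98
tool_pos: [0.4974, 0.1218, 0.3208]
tcp_rot: [-0.982, -2.982, -0.012]
wrist_force: [-0.5, 0.2, -0.4]
width: 0.586
grip_force: 0.0
```

```bash
python3 - <<'E'
from h import *
s=read_state();print(s["q"]);go([.5,.12,.32],tool(2.72,0))
s,im=snap("wrist","w7");np.savez("w7.npz",tool_pos=s["tool_pos"],tcp_rot=s["tcp_rot"])
E
```

```text
[ 0.1862682  -0.09341872  1.82688447  0.0079173   1.40640865 -0.74952558]
shift now-axes [-0.0032  0.0001  0.0008] | turn [ 0.007  -0.0038 -0.2147] | shift new-axes [-0.0031 -0.0006  0.0008] dist 0.003 ang 0.215
```

View pics/w7.png

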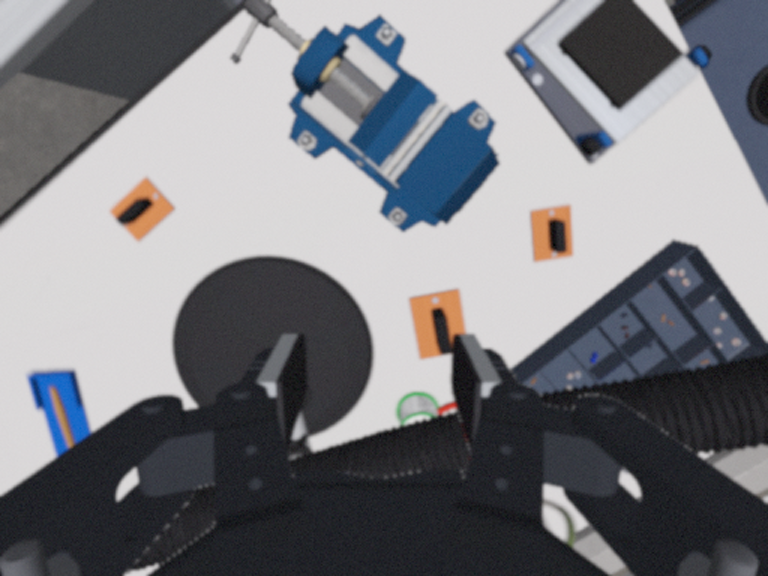

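The large spreader is at (437,323), the brush rests in the tray at lower left, and the stage's black face is around (620,48), cut off at the top. I'll measure the spreader here and move over the stage for one view.

```bash
python3 - <<'E'
from h import *
s=dict(np.load("w7.npz"));im=cv2.imread("pics/w7_raw.png");hsv=cv2.cvtColor(im,cv2.COLOR_BGR2HSV)
m=cv2.inRange(hsv,(3,90,110),(20,255,255));m[:180]=0;m[:,:260]=0;m[:,330:]=0
m=cv2.morphologyEx(m,cv2.MORPH_CLOSE,np.ones((9,9)))
c=max(cv2.findContours(m,0,2)[0],key=cv2.contourArea);r=cv2.minAreaRect(c);b=cv2.boxPoints(r);print(b*1.5)
P=plane("wrist",b,.006,s);print(P.round(4).tolist(),"c",P.mean(0),[np.linalg.norm(P[i]-P[i-1]).round(4) for i in range(4)])
e=max([P[0]-P[1],P[1]-P[2]],key=np.linalg.norm);print("hd",np.arctan2(e[1],e[0]))
go([.42,.36,.32],tool(np.pi,0))
E
```

```text
[[409.38007 297.83997]
 [457.1641  289.15198]
 [468.03607 348.948  ]
 [420.25204 357.636  ]]
[[0.5812, 0.1057, 0.006], [0.6041, 0.1531, 0.006], [0.6697, 0.124, 0.006], [0.6463, 0.0746, 0.006]] c [0.62533172 0.1143604  0.006     ] [np.float64(0.0721), np.float64(0.0527), np.float64(0.0718), np.float64(0.0547)]
hd 2.7241790542158615
shift now-axes [0.2031 0.1465 0.0027] | turn [ 0.0078 -0.0023 -0.6316] | shift new-axes [0.0774 0.2382 0.0008] dist 0.25 ang 0.632
```

Emit:
jog_arm --turn '[[0,0,0],[0,0,0],[0,0,0],[0,0,0],[0,0,0],[0,0,0],[0,0,0],[0,0,-0.105],[0,0,-0.105],[0,0,-0.105],[0,0,-0.105],[0,0,-0.105],[0,0,-0.105],[0,0,0]]' --delta_pos '[[0.029,0.021,0],[0.029,0.021,0],[0.029,0.021,0],[0.029,0.021,0],[0.029,0.021,0],[0.029,0.021,0],[0.029,0.021,0],[0,0,0],[0,0,0],[0,0,0],[0,0,0],[0,0,0],[0,0,0],[0,0,0]]' --gripper '[0.05,0.05,0.05,0.05,0.05,0.05,0.05,0.05,0.05,0.05,0.05,0.05,0.05,0.05]'

```text
time: 14.2
tool_pos: [0.4228, 0.361, 0.3228]
tcp_rot: [-0.018, -3.141, -0.012]
wrist_force: [-0.2, -0.6, 0.1]
width: 0.581
grip_force: 0.0
```

```bash
python3 - <<'E'
from h import *
s,im=snap("wrist","w8");np.savez("w8.npz",tool_pos=s["tool_pos"],tcp_rot=s["tcp_rot"]);print(s["tool_pos"],s["q"])
E
```

```text
[0.42284159 0.36102158 0.32279852] [ 0.65790243 -0.00916079  1.74300487  0.00646925  1.40326163 -0.90258916]
```

View pics/w8.png

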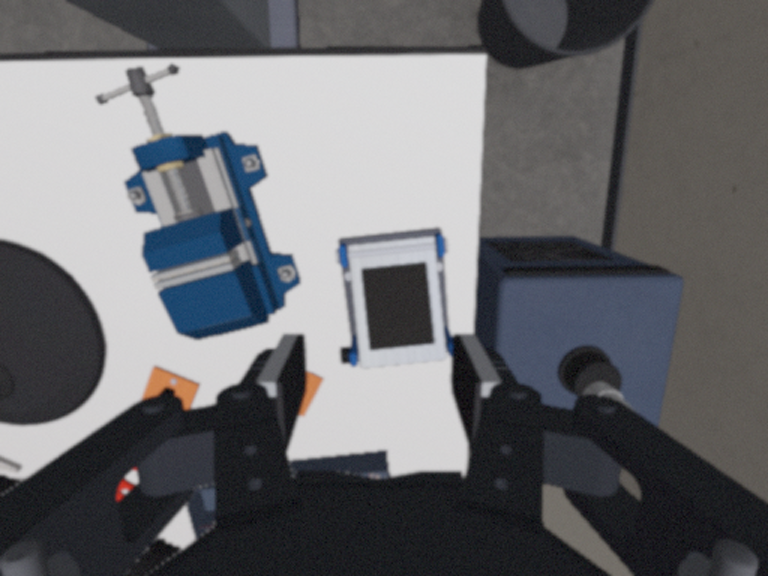

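The face is fully visible with corners near (363,269), (425,263), (434,343) and (370,349).

```bash
cat > face.py <<'E'
from h import *
def quad(f,box):
    im=cv2.imread(f"pics/{f}_raw.png");g=cv2.cvtColor(im,6);x0,y0,x1,y1=box
    k=cv2.resize(g[y0:y1,x0:x1],None,fx=8,fy=8,interpolation=cv2.INTER_CUBIC)
    th,m=cv2.threshold(k,0,255,cv2.THRESH_BINARY_INV+cv2.THRESH_OTSU)
    c=max(cv2.findContours(m,0,1)[0],key=cv2.contourArea);pts=c.reshape(-1,2)
    b=cv2.approxPolyDP(c,.06*cv2.arcLength(c,True),True).reshape(-1,2).astype(float)
    L=[]
    for i in range(4):
        a,e=b[i],b[(i+1)%4];n=np.array([-(e-a)[1],(e-a)[0]])/np.linalg.norm(e-a);t=(pts-a)@(e-a)/((e-a)@(e-a))
        q=pts[(abs((pts-a)@n)<8)&(t>.15)&(t<.85)];v=cv2.fitLine(q.astype(np.float32),cv2.DIST_HUBER,0,.01,.01).ravel()
        L.append(np.cross([v[2],v[3],1],[v[2]+v[0],v[3]+v[1],1]))
    X=[np.cross(L[i-1],L[i]) for i in range(4)]
    return np.array([p[:2]/p[2] for p in X])/8+[x0,y0]-.4375
def pose(name,q,s,w=.08,h=.064):
    c=vision.calibration(name);R,t=ext(c,s)
    u=cv2.undistortPoints(q.reshape(-1,1,2),K(c),np.array(c["dist"],float)).reshape(-1,2)
    O=np.array([(-w/2,-h/2,0),(w/2,-h/2,0),(w/2,h/2,0),(-w/2,h/2,0)])
    n,rv,tv,er=cv2.solvePnPGeneric(O,u,np.eye(3),None,flags=cv2.SOLVEPNP_IPPE)
    for r,tt,e in zip(rv,tv,er):
        Rw=R.T@cv2.Rodrigues(r)[0];P=R.T@(tt.ravel()-t);print("c",P.round(4),"x",Rw[:,0].round(3),"z",Rw[:,2].round(3),"err",np.ravel(e)*293)
if __name__=="__main__":
    s=dict(np.load("w8.npz"));q=quad("w8",(237,171,294,237));print((q*1.5).round(1).tolist())
    # order: low-x left.. choose start so first edge = up slope (image down)
    g=q[np.argsort(q[:,1])];top=g[:2][np.argsort(g[:2,0])];bot=g[2:][np.argsort(g[2:,0])]
    # image left = -y world? face x=away(image down); y = level to left(+y, image right)
    Q=np.array([top[0],bot[0],bot[1],top[1]]);pose("wrist",Q,s)
E
python3 face.py
```

```text
[[424.8, 261.9], [361.1, 268.6], [369.7, 348.9], [433.4, 342.4]]
c [0.4957 0.3818 0.0517] x [0.941 0.091 0.327] z [-0.335  0.082  0.939] err [0.17831508]
c [0.4958 0.3812 0.0517] x [0.947 0.092 0.309] z [-0.29  -0.176  0.941] err [0.22454059]
```

```bash
cat > fit.py <<'E'
from face import *
from scipy.optimize import least_squares
def fit(obs,x0):
    O=np.array([(-.04,-.032,0),(.04,-.032,0),(.04,.032,0),(-.04,.032,0)])
    M=lambda v:Rn.from_euler("ZY",[v[3],-v[4]]).as_matrix()
    f=lambda v:np.concatenate([(proj("wrist",O[i]@M(v).T+v[:3],s)-q).ravel() for s,i,q in obs])
    r=least_squares(f,x0);print("centre",r.x[:3].round(4),"yaw,slope",r.x[3:].round(3),"rms px",np.sqrt((r.fun**2).mean()).round(2));return r.x
E
python3 - <<'E'
from fit import *
s=dict(np.load("w8.npz"));q=np.array([[361.1,268.6],[369.7,348.9],[433.4,342.4],[424.8,261.9]])/1.5
fit([(s,[0,1,2,3],q)],[.5,.38,.05,.1,.32])
R=tool(2.724,-.44);p=np.array([.6303,.112,.015]);print((p-.12*R[:,2]).round(3));go(p-.12*R[:,2],R)
E
```

```text
centre [0.4962 0.3816 0.0507] yaw,slope [0.097 0.288] rms px 0.12
[0.584 0.133 0.124]
shift now-axes [-0.1644 -0.2272  0.1975] | turn [ 0.0958 -0.436   0.3938] | shift new-axes [-0.1317 -0.1435  0.2824] dist 0.343 ang 0.595
```

Emit:
jog_arm --turn '[[0.016,-0.0727,0.0656],[0.016,-0.0727,0.0656],[0.016,-0.0727,0.0656],[0.016,-0.0727,0.0656],[0.016,-0.0727,0.0656],[0.016,-0.0727,0.0656],[0,0,0],[0,0,0],[0,0,0],[0,0,0],[0,0,0],[0,0,0],[0,0,0],[0,0,0],[0,0,0],[0,0,0],[0,0,0],[0,0,0]]' --delta_pos '[[0,0,0],[0,0,0],[0,0,0],[0,0,0],[0,0,0],[0,0,0],[-0.0132,-0.0143,0.0282],[-0.0132,-0.0143,0.0282],[-0.0132,-0.0143,0.0282],[-0.0132,-0.0143,0.0282],[-0.0132,-0.0143,0.0282],[-0.0132,-0.0143,0.0282],[-0.0132,-0.0143,0.0282],[-0.0132,-0.0143,0.0282],[-0.0132,-0.0143,0.0282],[-0.0132,-0.0143,0.0282],[0,0,0],[0,0,0]]' --gripper '[0.04,0.04,0.04,0.04,0.04,0.04,0.04,0.04,0.04,0.04,0.04,0.04,0.04,0.04,0.04,0.04,0.04,0.04]'

```text
time: 15.75
tool_pos: [0.584, 0.1317, 0.1226]
tcp_rot: [0.565, 2.652, -0.127]
wrist_force: [-0.2, -0.1, 0.1]
width: 0.466
grip_force: 0.0
```

```bash
python3 - <<'E'
from h import *
R=tool(2.724,-.44);p=np.array([.6303,.112,.015]);go(p,R)
s,im=snap("wrist","w9");print(s["q"],s["wrist_force"])
E
```

```text
shift now-axes [0.     0.001  0.1188] | turn [-0.002  -0.0024 -0.0017] | shift new-axes [0.0003 0.0008 0.1188] dist 0.119 ang 0.004
[ 0.35285358  0.04899725  2.13210548 -0.48059957  0.69634487 -0.46705776] [-0.21853891 -0.07278977  0.07417579]
```

View pics/w9.png

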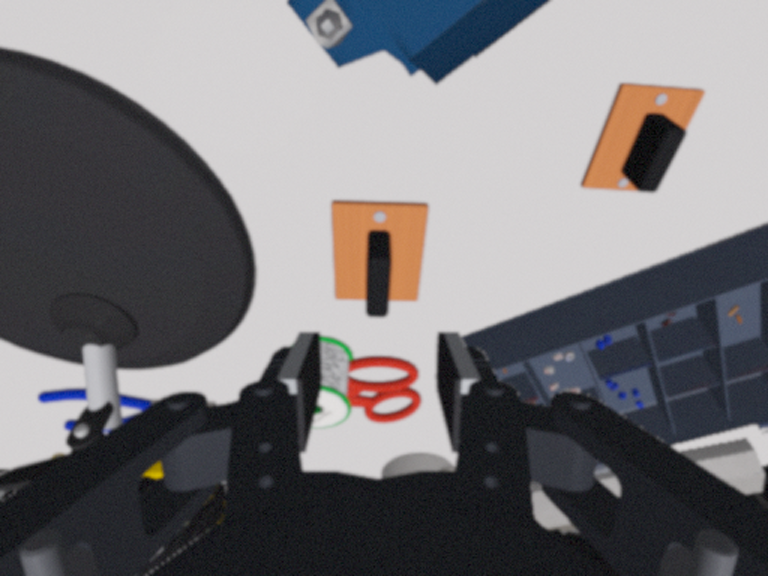

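The spreader is aligned with the fingers: plate corners (332,202), (428,205), (418,300) and (336,298), rib centred at column 378. My picture budget is used up, so I'll work from numbers only from here.

```bash
python3 - <<'E'
from h import *
s=read_state();R=Rn.from_rotvec(s["tcp_rot"]).as_matrix()
P=plane("wrist",np.array([(332,202),(428,205),(418,300),(336,298)])/1.5,.006,s);print(P.mean(0),[np.linalg.norm(P[i]-P[i-1]).round(4) for i in range(4)])
d=P[0]+P[1]-P[2]-P[3];print("hd",np.arctan2(d[1],d[0]))
g=P.mean(0)+[0,0,.021];tgt=g+.013*R[:,2];print(tgt,"shift",((tgt-s["tool_pos"])@R).round(4))
E
```

```text
[0.62786035 0.11485442 0.006     ] [np.float64(0.0744), np.float64(0.0549), np.float64(0.0742), np.float64(0.0558)]
hd 2.699764093065388
[0.63291705 0.11261566 0.01523489] shift [-0.0011  0.0009  0.1208]
```

Emit:
jog_arm --turn '[[0,0,0.02],[0,0,0],[0,0,0],[0,0,0],[0,0,0],[0,0,0],[0,0,0],[0,0,0],[0,0,0],[0,0,0],[0,0,0],[0,0,0]]' --delta_pos '[[-0.001,0.001,0.03],[0,0,0.03],[0,0,0.03],[0,0,0.02],[0,0,0.009],[0,0,0],[0,0,0],[0,0,0],[0,0,0],[0,0,0],[0,0,0],[0,0,0]]' --gripper '[0.04,0.04,0.04,0.04,0.04,0.04,0.0,0.0,0.0,0.0,0.0,0.0]' --grip_force 50

```text
time: 16.8
tool_pos: [0.6339, 0.1148, 0.0199]
tcp_rot: [0.582, 2.641, -0.116]
wrist_force: [-4.4, 2.7, 7.5]
width: 0.152
grip_force: 52.1
```

```bash
python3 - <<'E'
from h import *
s=read_state();R0=Rn.from_rotvec(s["tcp_rot"]).as_matrix();print(s["q"]);print("lift.1",(R0.T@[-.03,.01,.1]).round(4))
# face target: spreader centre on face. tool relation: lean = -(slope+.44), heading = pi+yaw
sl,yaw=.30,.097
R=tool(np.pi+yaw,-(sl+.44));M=Rn.from_euler("ZY",[yaw,-sl]).as_matrix();n=M[:,2];c=np.array([.496,.3816,.051])
g=c+.027*n; tgt=g+.013*R[:,2]; print("n",n.round(3),"contact tcp",tgt.round(4),"pre",(tgt+.06*n).round(4))
go(tgt+.06*n,R)
E
```

```text
[ 0.28950369  0.27058935  2.11056658 -0.62169691  0.49284501 -0.33393056]
lift.1 [-0.0145 -0.0024 -0.1038]
n [-0.294 -0.029  0.955] contact tcp [0.4968 0.3817 0.0672] pre [0.4791 0.38   0.1245]
shift now-axes [ 0.1831  0.1772 -0.2006] | turn [-0.2868 -0.2871 -0.4461] | shift new-axes [ 0.0242  0.2789 -0.1638] dist 0.324 ang 0.603
```

```bash
python3 - <<'E'
from h import *
s=read_state();R=Rn.from_rotvec(s["tcp_rot"]).as_matrix()
u=R.T@(np.array([.627,.1147,0])-s["tool_pos"]);Rs=R.T@Rn.from_euler("Z",2.71).as_matrix()
print("under in tool",u.round(4));np.savez("grasp.npz",u=u,Rs=Rs);print(Rs.round(3))
E
```

```text
under in tool [ 0.0141 -0.0032  0.0152]
[[ 0.903 -0.004 -0.429]
 [ 0.    -1.     0.011]
 [-0.429 -0.01  -0.903]]
```

Emit:
jog_arm --turn '[[0,0,0],[0,0,0],[0,0,0],[0,0,0],[0,0,0],[0,0,0]]' --delta_pos '[[0,0,-0.02],[0,0,-0.03],[0,0,-0.03],[0,0,-0.03],[0,0,0],[0,0,0]]' --gripper '[0,0,0,0,0,0]'

```text
time: 17.3
tool_pos: [0.5909, 0.1336, 0.12]
tcp_rot: [0.582, 2.64, -0.115]
wrist_force: [-0.2, -0.6, -1.5]
width: 0.145
grip_force: 50.8
```

```bash
python3 - <<'E'
from h import *
s,im=snap("wrist","w10");hsv=cv2.cvtColor(im,cv2.COLOR_RGB2HSV)
m=cv2.inRange(hsv,(3,90,90),(20,255,255));m=cv2.morphologyEx(m,cv2.MORPH_CLOSE,np.ones((7,7)))
for c in cv2.findContours(m,0,2)[0]:
    if cv2.contourArea(c)>150: print(cv2.contourArea(c),cv2.approxPolyDP(c,2.5,True).reshape(-1,2).tolist())
g=np.load("grasp.npz");u,Rs=g["u"],g["Rs"];R=Rn.from_rotvec(s["tcp_rot"]).as_matrix()
C=np.array([(a,b,.006) for a in(-.037,.037) for b in(-.028,.028)])
print("expected corners",proj("wrist",(C@Rs.T+u)@R.T+s["tool_pos"],s).round(1).tolist())
print(s["tool_pos"],s["wrist_force"],s["grip_force"],s["width"])
E
```

```text
6891.0 [[308, 150], [196, 149], [194, 155], [208, 242], [213, 232], [224, 229], [227, 220], [237, 219], [238, 189], [244, 181], [261, 181], [264, 184], [267, 219], [277, 220], [280, 229], [290, 231], [295, 241], [300, 224]]
2408.0 [[464, 50], [408, 46], [384, 115], [421, 117], [413, 111], [411, 100], [425, 67], [436, 65], [452, 75]]
expected corners [[290.2, 248.8], [201.7, 249.5], [303.7, 150.7], [184.3, 151.3]]
[0.59085192 0.13363012 0.11999093] [-0.22349297 -0.57775573 -1.48077676] 50.84441900253296 0.1453629842157118
```

```bash
python3 - <<'E'
from h import *
from scipy.optimize import least_squares
s=read_state();R=Rn.from_rotvec(s["tcp_rot"]).as_matrix();g=np.load("grasp.npz")
obs=np.array([(194,154),(309,152),(208,242),(300,224)],float)
def f(v):
    ux,uy,uz,th,a,b=v;Rs=np.c_[[np.cos(th),0,-np.sin(th)],[0,-1,0],[-np.sin(th),0,-np.cos(th)]]
    C=np.array([(.037,.028,.006),(.037,-.028,.006),(a,.028,.006),(b,-.028,.006)])
    P=proj("wrist",(C@Rs.T+[ux,uy,uz])@R.T+s["tool_pos"],s)
    return (P-obs).ravel()
for sg in (.44,.3,.6):
    r=least_squares(f,[.014,0,.015,sg,-.03,-.02]);print(r.x.round(4),r.fun.round(1))
p=obs[0];
E
```

```text
[ 0.012   0.0006  0.0192  0.4192 -0.029  -0.0125] [ 0.5 -1.   0.6  1.1 -0.6  0.1 -0.8 -0.1]
[ 0.012   0.0006  0.0192  0.4192 -0.029  -0.0125] [ 0.5 -1.   0.6  1.1 -0.6  0.1 -0.8 -0.1]
[ 0.012   0.0006  0.0192  0.4192 -0.029  -0.0125] [ 0.5 -1.   0.6  1.1 -0.6  0.1 -0.8 -0.1]
```

```bash
cat > tgt.py <<'E'
from h import *
sl,yaw,th=.305,.097,.43
u=np.array([.0125,0,.0175]);c=np.array([.496,.3816,.051])
R=tool(np.pi+yaw,-(sl+th));n=Rn.from_euler("ZY",[yaw,-sl]).as_matrix()[:,2]
def at(d): return c+d*n-R@u
E
python3 - <<'E'
from tgt import *
s=read_state();R0=Rn.from_rotvec(s["tcp_rot"]).as_matrix();print("lift",(R0.T@[0,0,.12]).round(4))
print(at(.1),at(0));go(at(.1)+[0,0,.04],R);print("n in tool",(R.T@n).round(4), "-z .04", (R.T@[0,0,-.04]).round(4))
E
```

```text
lift [-0.0513  0.0011 -0.1085]
[0.46366103 0.37845324 0.16774907] [0.49354918 0.38136152 0.07236438]
shift now-axes [ 0.1588  0.171  -0.1726] | turn [-0.2868 -0.2841 -0.4465] | shift new-axes [ 0.0153  0.2566 -0.1349] dist 0.29 ang 0.602
n in tool [-0.4169 -0.     -0.909 ] -z .04 [0.0268 0.     0.0297]
```

Emit:
jog_arm --turn '[[0,0,0],[0,0,0],[0,0,0],[0,0,0],[0,0,0],[0,0,0],[0,0,0],[0,0,0],[0,0,0],[0,0,0],[0,0,0],[0,0,0],[-0.0478,-0.0474,-0.0744],[-0.0478,-0.0474,-0.0744],[-0.0478,-0.0474,-0.0744],[-0.0478,-0.0474,-0.0744],[-0.0478,-0.0474,-0.0744],[-0.0478,-0.0474,-0.0744],[0,0,0],[0,0,0]]' --delta_pos '[[-0.0128,0,-0.0271],[-0.0128,0,-0.0271],[-0.0128,0,-0.0271],[-0.0128,0,-0.0271],[0.0263,0.0213,-0.008],[0.0263,0.0213,-0.008],[0.0263,0.0213,-0.008],[0.0263,0.0213,-0.008],[0.0263,0.0213,-0.008],[0.0263,0.0213,-0.008],[0.0263,0.0213,-0.008],[0.0263,0.0213,-0.008],[0,0,0],[0,0,0],[0,0,0],[0,0,0],[0,0,0],[0,0,0],[0,0,0],[0,0,0]]' --gripper '[0,0,0,0,0,0,0,0,0,0,0,0,0,0,0,0,0,0,0,0]'

```text
time: 19.02
tool_pos: [0.4622, 0.376, 0.2037]
tcp_rot: [-0.115, 2.41, 0.039]
wrist_force: [0.0, 0.1, -0.3]
width: 0.149
grip_force: 50.8
```

```bash
python3 - <<'E'
from tgt import *
s=read_state();print(s["q"],s["grip_force"],s["width"],s["wrist_force"])
go(at(.03),R)
E
```

```text
[ 0.9342769  -0.11481524  2.23652644 -0.89015236  0.69552263 -0.11948657] 50.810701847076416 0.14914177278824725 [ 0.0018279   0.10158359 -0.25834618]
shift now-axes [0.0515 0.0027 0.0916] | turn [-0.0043 -0.0054  0.0001] | shift new-axes [0.052  0.0024 0.0914] dist 0.105 ang 0.007
```

Emit:
jog_arm --turn '[[0,0,0],[0,0,0],[0,0,0],[0,0,0],[0,0,0],[0,0,0]]' --delta_pos '[[0.013,0.0006,0.0229],[0.013,0.0006,0.0229],[0.013,0.0006,0.0229],[0.013,0.0006,0.0229],[0,0,0],[0,0,0]]' --gripper '[0,0,0,0,0,0]'

```text
time: 19.52
tool_pos: [0.4859, 0.3816, 0.1017]
tcp_rot: [-0.116, 2.409, 0.039]
wrist_force: [0.8, -0.4, -1.4]
width: 0.151
grip_force: 50.7
```

```bash
cat > st.py <<'E'
from tgt import *
s=read_state();F=np.array(s["wrist_force"]);R0=Rn.from_rotvec(s["tcp_rot"]).as_matrix()
print("t",s["time"],"F",F.round(2),"Fn",round(F@n,2),"M",np.round(s["torque"],3),"grip",s["grip_force"],s["width"])
print("under(est)-face in face axes",(Rn.from_euler("ZY",[yaw,-sl]).as_matrix().T@(s["tool_pos"]+R0@u-c)).round(4))
go(at(0),R);print("n in tool",(R0.T@n).round(4))
E
python3 st.py
```

```text
t 19.5167 F [ 0.76 -0.41 -1.38] Fn -1.53 M [-0.031  0.371 -0.003] grip 50.745885372161865 0.15061639484358177
under(est)-face in face axes [0.0015 0.0009 0.0303]
shift now-axes [ 0.0139 -0.0008  0.0269] | turn [-0.0044 -0.0044  0.0006] | shift new-axes [ 0.014  -0.0009  0.0269] dist 0.03 ang 0.006
n in tool [-0.4128 -0.0042 -0.9108]
```

Emit:
jog_arm --turn '[[0,0,0],[0,0,0],[0,0,0],[0,0,0],[0,0,0]]' --delta_pos '[[0.0033,0,0.0073],[0.0033,0,0.0073],[0.0033,0,0.0073],[0,0,0],[0,0,0]]' --gripper '[0,0,0,0,0]'

```text
time: 19.93
tool_pos: [0.4944, 0.3848, 0.0839]
tcp_rot: [-0.114, 2.402, 0.047]
wrist_force: [-1.7, -0.1, 5.0]
width: 0.149
grip_force: 51.7
```

```bash
python3 st.py
```

```text
t 19.9333 F [-1.72 -0.15  5.02] Fn 5.31 M [-0.044  0.198 -0.074] grip 51.70878767967224 0.14907303477129136
under(est)-face in face axes [0.0047 0.0034 0.0107]
shift now-axes [ 0.0087 -0.0034  0.0077] | turn [ 0.0011  0.002  -0.0022] | shift new-axes [ 0.0087 -0.0034  0.0078] dist 0.012 ang 0.003
n in tool [-0.4187  0.0019 -0.9081]
```

Contact came about 8 mm earlier than the single-view height suggested. I'll check the face height by triangulating its corners across the two wrist views I already have.

```bash
python3 - <<'E'
from fit import *
a=dict(np.load("w7.npz"));b=dict(np.load("w8.npz"))
g7=cv2.cvtColor(cv2.imread("pics/w7_raw.png"),6);g8=cv2.cvtColor(cv2.imread("pics/w8_raw.png"),6)
cr=(3,30,.01)
p7=cv2.cornerSubPix(g7,np.array([(682,48),(618,108),(560,48)],np.float32).reshape(-1,1,2)/1.5,(4,4),(-1,-1),cr).reshape(-1,2)
q8=np.array([[361.1,268.6],[369.7,348.9],[433.4,342.4],[424.8,261.9]])/1.5
print((p7*1.5).round(1).tolist())
X0=Rn.from_euler("ZY",[.097,-.3]).as_matrix();O=np.array([(-.04,-.032,0),(.04,-.032,0),(.04,.032,0),(-.04,.032,0)])
pr=proj("wrist",O@X0.T+[.496,.3816,.051],a);print("pred w7*1.5",(pr*1.5).round(1).tolist())
idx=[int(np.argmin(np.linalg.norm(pr-p,axis=1))) for p in p7];print(idx)
for i,p in zip(idx,p7):
    (o,d),(o2,e)=ray("wrist",[p],a),ray("wrist",[q8[i]],b);d=d[0];e=e[0]
    k=np.linalg.lstsq(np.c_[d,-e],o2-o,rcond=None)[0];print(i,((o+d*k[0]+o2+e*k[1])/2).round(4),np.linalg.norm(o+d*k[0]-o2-e*k[1]).round(4))
fit([(a,idx,p7),(b,[0,1,2,3],q8)],[.5,.38,.05,.1,.32])
E
```

```text
[[682.0, 48.0], [618.5999755859375, 108.9000015258789], [557.2000122070312, 43.5]]
pred w7*1.5 [[555.2, 49.0], [618.2, 114.5], [680.3, 61.4], [614.6, -4.5]]
[2, 1, 0]
2 [0.5214 0.4134 0.08  ] 0.005
1 [0.5332 0.3535 0.0693] 0.0026
0 [0.4586 0.3463 0.0475] 0.0013
centre [0.4915 0.3812 0.0588] yaw,slope [0.1   0.367] rms px 1.49
```

```bash
sed -i 's/^sl,yaw,th=.*/sl,yaw,th=.295,.098,.43/; s/c=np.array.*/c=np.array([.4932,.3817,.0582])/' tgt.py; python3 st.py; python3 - <<'E'
from tgt import *
s=read_state();R0=Rn.from_rotvec(s["tcp_rot"]).as_matrix();M=Rn.from_euler("ZY",[yaw,-sl]).as_matrix()
print("face x,y,z in tool",(R0.T@M).round(3).tolist())
E
```

```text
t 19.9333 F [-1.72 -0.15  5.02] Fn 5.31 M [-0.044  0.198 -0.074] grip 51.70878767967224 0.14907303477129136
under(est)-face in face axes [0.0052 0.003  0.003 ]
shift now-axes [ 0.0057 -0.003   0.0007] | turn [ 0.0004  0.012  -0.0029] | shift new-axes [ 0.0057 -0.003   0.0007] dist 0.007 ang 0.012
n in tool [-0.4278  0.0016 -0.9039]
face x,y,z in tool [[-0.904, 0.003, -0.428], [0.002, 1.0, 0.002], [0.428, 0.0, -0.904]]
```

Emit:
jog_arm --turn '[[0,0,0],[0,0,0],[0,0,0],[0,0,0]]' --delta_pos '[[-0.0043,0,-0.009],[0.0045,-0.003,-0.0021],[0,0,0],[0,0,0]]' --gripper '[0,0,0,0]'

```text
time: 20.27
tool_pos: [0.4853, 0.3791, 0.0891]
tcp_rot: [-0.116, 2.406, 0.044]
wrist_force: [-0.5, 0.6, -0.8]
width: 0.15
grip_force: 50.8
```

```bash
python3 st.py; python3 - <<'E'
from h import *
from scipy.optimize import least_squares
s,im=snap("wrist","w11");hsv=cv2.cvtColor(im,cv2.COLOR_RGB2HSV)
m=cv2.inRange(hsv,(3,90,90),(20,255,255));m=cv2.morphologyEx(m,cv2.MORPH_CLOSE,np.ones((7,7)))
c=max(cv2.findContours(m,0,2)[0],key=cv2.contourArea);print(cv2.approxPolyDP(c,1.5,True).reshape(-1,2).tolist())
# black sprung-face rows just in front of the plate's near edge (columns through the middle)
for col in (215,235,252,270,290): print(col,im[100:156:4,col].mean(1).astype(int).tolist())
for row in (140,170,200): print("row",row,im[row,150:350:6].mean(1).astype(int).tolist())
E
```

```text
t 20.2667 F [-0.52  0.65 -0.8 ] Fn -0.63 M [-0.045  0.408 -0.002] grip 50.80910325050354 0.1498734991687563
under(est)-face in face axes [-0.0027 -0.0018  0.0108]
shift now-axes [0.002  0.0018 0.011 ] | turn [-0.0011  0.0087 -0.0009] | shift new-axes [0.0019 0.0018 0.011 ] dist 0.011 ang 0.009
n in tool [-4.248e-01 -6.000e-04 -9.053e-01]
[[309, 149], [291, 147], [196, 148], [194, 150], [207, 242], [209, 242], [213, 232], [217, 229], [224, 229], [227, 220], [237, 219], [238, 189], [243, 181], [261, 181], [264, 184], [267, 219], [277, 220], [280, 229], [289, 230], [296, 241], [300, 230], [311, 160]]
215 [196, 201, 202, 203, 202, 203, 203, 198, 105, 77, 23, 32, 69, 107]
235 [196, 201, 205, 204, 202, 203, 203, 204, 203, 156, 25, 35, 69, 104]
252 [196, 205, 208, 208, 209, 209, 207, 208, 207, 158, 28, 35, 68, 104]
270 [196, 207, 209, 211, 211, 211, 210, 211, 211, 161, 24, 25, 70, 106]
290 [197, 205, 207, 208, 209, 209, 208, 208, 177, 98, 28, 24, 69, 110]
row 140 [217, 218, 218, 216, 218, 176, 202, 188, 25, 24, 25, 16, 32, 19, 25, 26, 26, 28, 26, 27, 24, 18, 26, 24, 22, 23, 28, 30, 208, 212, 204, 218, 217, 217]
row 170 [217, 218, 217, 217, 217, 217, 193, 204, 147, 152, 148, 149, 150, 148, 151, 149, 172, 195, 171, 151, 150, 150, 152, 150, 151, 152, 146, 110, 210, 215, 218, 218, 218, 198]
row 200 [148, 150, 217, 217, 215, 216, 101, 177, 203, 149, 150, 152, 151, 151, 153, 14, 25, 16, 11, 16, 152, 151, 153, 152, 150, 151, 80, 207, 73, 211, 173, 128, 131, 130]
```

```bash
python3 - <<'E'
from tgt import *
s=read_state();M=Rn.from_euler("ZY",[yaw,-sl]).as_matrix();im=cv2.imread("pics/w11_raw.png").mean(2)
A=proj("wrist",np.array([(-.04,-.032,0),(-.04,0,0),(-.04,.032,0),(-.04,0,-.022)])@M.T+c,s);print("pred face near edge L,mid,R, foot:",A.round(1).tolist())
for col in (225,235,252,270,280):
    v=im[120:150,col];print(col,120+np.where(v<115)[0][0])
for row in (138,141,144):
    v=im[row];k=np.where(v[170:340]<110)[0]+170;print(row,k[0],k[-1])
E
```

```text
pred face near edge L,mid,R, foot: [[193.6, 134.9], [255.2, 134.9], [316.8, 134.9], [254.9, 115.4]]
225 137
235 137
252 137
270 137
280 137
138 195 313
141 194 314
144 193 315
```

Emit:
jog_arm --turn '[[0,0,0],[0,0,0],[0,0,0],[0,0,0],[0,0,0]]' --delta_pos '[[0.0021,0,0.0045],[0.0017,0,0.0036],[0.0012,0,0.0026],[0,0,0],[0,0,0]]' --gripper '[0,0,0,0,0]'

```text
time: 20.73
tool_pos: [0.4893, 0.38, 0.0778]
tcp_rot: [-0.116, 2.405, 0.044]
wrist_force: [-6.3, -2.0, 8.6]
width: 0.155
grip_force: 52.5
```

```bash
python3 st.py
```

```text
t 20.7333 F [-6.25 -2.02  8.63] Fn 10.13 M [-0.194  0.694 -0.042] grip 52.547932863235474 0.15450380818570578
under(est)-face in face axes [-0.002  -0.0013 -0.0012]
shift now-axes [-0.0025  0.0013 -0.0001] | turn [-0.0011  0.0093 -0.0008] | shift new-axes [-0.0025  0.0013 -0.0001] dist 0.003 ang 0.009
n in tool [-4.253e-01 -7.000e-04 -9.051e-01]
```

Emit:
jog_arm --turn '[[0,0,0],[0,0,0],[0,0,0],[0,0,0]]' --delta_pos '[[0,0,0],[0,0,0],[0,0,0],[0,0,0]]' --gripper '[0,0,0,0]' --grip_force 22

```text
time: 21.07
tool_pos: [0.4893, 0.38, 0.078]
tcp_rot: [-0.116, 2.405, 0.045]
wrist_force: [-5.9, -2.4, 8.0]
width: 0.151
grip_force: 52.5
```

```bash
python3 st.py
```

```text
t 21.0667 F [-5.88 -2.41  8.01] Fn 9.44 M [-0.189  0.658 -0.133] grip 52.52363741397858 0.15137334243350223
under(est)-face in face axes [-0.002  -0.0013 -0.0011]
shift now-axes [-0.0024  0.0013  0.    ] | turn [-0.0011  0.0094 -0.001 ] | shift new-axes [-0.0024  0.0013 -0.    ] dist 0.003 ang 0.01
n in tool [-4.254e-01 -5.000e-04 -9.050e-01]
```

Emit:
jog_arm --turn '[[0,0,0],[0,0,0],[0,0,0],[0,0,0],[0,0,0]]' --delta_pos '[[0,0,0],[0,0,0],[-0.0006,0,-0.0014],[0,0,0],[0,0,0]]' --gripper '[0.003,0.003,0.003,0.003,0.003]' --grip_force 25

```text
time: 21.48
tool_pos: [0.4889, 0.38, 0.0795]
tcp_rot: [-0.116, 2.405, 0.045]
wrist_force: [-4.6, -1.6, 7.2]
width: 0.145
grip_force: 52.2
```

```bash
python3 st.py; python3 - <<'E'
from tgt import *
from scipy.optimize import least_squares
s,im=snap("wrist","w12");hsv=cv2.cvtColor(im,cv2.COLOR_RGB2HSV)
m=cv2.inRange(hsv,(3,90,90),(20,255,255));m=cv2.morphologyEx(m,cv2.MORPH_CLOSE,np.ones((7,7)))
q=max(cv2.findContours(m,0,2)[0],key=cv2.contourArea);print(cv2.approxPolyDP(q,1.5,True).reshape(-1,2).tolist())
g=im.mean(2)
for col in (225,252,280):
    print(col,g[128:160:2,col].astype(int).tolist())
for row in (142,146): 
    k=np.where(g[row,170:340]<110)[0]+170;print(row,k[0],k[-1])
M=Rn.from_euler("ZY",[yaw,-sl]).as_matrix()
for d in (0,-.005): print(d,proj("wrist",np.array([(-.04,-.032,d),(-.04,.032,d),(-.037,-.028,d),(-.037,-.028,d+.006),(-.037,.028,d+.006)])@M.T+c,s).round(1).tolist())
E
```

```text
t 21.4833 F [-4.65 -1.61  7.24] Fn 8.31 M [-0.12   0.518 -0.032] grip 52.219626903533936 0.14470097437489732
under(est)-face in face axes [-0.0019 -0.0013  0.0005]
shift now-axes [-0.0017  0.0013  0.0014] | turn [-0.001   0.0095 -0.0009] | shift new-axes [-0.0017  0.0013  0.0014] dist 0.003 ang 0.01
n in tool [-4.255e-01 -5.000e-04 -9.050e-01]
[[192, 157], [207, 242], [214, 231], [225, 228], [227, 220], [237, 219], [238, 189], [243, 181], [261, 181], [264, 184], [267, 219], [277, 220], [280, 229], [290, 231], [295, 241], [298, 242], [311, 161], [311, 152], [308, 148], [196, 148]]
225 [205, 204, 206, 206, 204, 171, 53, 25, 26, 32, 67, 76, 104, 137, 149, 149]
252 [207, 209, 207, 207, 206, 173, 62, 24, 26, 34, 64, 72, 104, 136, 148, 148]
280 [211, 211, 210, 212, 210, 175, 57, 23, 28, 36, 67, 76, 104, 139, 151, 151]
142 192 314
146 191 316
0 [[189.0, 144.0], [319.2, 143.9], [197.9, 149.1], [196.1, 155.9], [312.2, 155.9]]
-0.005 [[190.7, 138.7], [317.5, 138.6], [199.3, 143.7], [197.6, 150.2], [310.6, 150.2]]
```

Emit:
jog_arm --turn '[[0,0,0],[0,0,0],[0,0,0],[0,0,0],[0,0,0],[0,0,0]]' --delta_pos '[[0,0,0],[0,0,0],[0,0,0],[0,0,0],[0,0,0],[0,0,0]]' --gripper '[0.003,0.003,0.003,0.003,0.003,0.003]'

```text
time: 22.03
tool_pos: [0.4889, 0.38, 0.0794]
tcp_rot: [-0.116, 2.405, 0.045]
wrist_force: [-5.4, -1.3, 7.6]
width: 0.153
grip_force: 52.2
```

```bash
python3 st.py; python3 -c "
from workcell import ticket
print(ticket.finish_job())"
```

```text
t 22.0333 F [-5.43 -1.27  7.64] Fn 8.92 M [-0.122  0.593 -0.058] grip 52.22311735153198 0.15338825928384411
under(est)-face in face axes [-0.002  -0.0013  0.0004]
shift now-axes [-0.0017  0.0013  0.0013] | turn [-0.001   0.0094 -0.001 ] | shift new-axes [-0.0018  0.0013  0.0013] dist 0.003 ang 0.01
n in tool [-4.254e-01 -5.000e-04 -9.050e-01]
the job is handed in; nothing more can be done
None
```

I handed the job in at about 22 s: the brush lies in the slot about 6 mm off centre, and the spreader is gripped and pressed on the face, which I estimate has sunk 6 mm; the hand-in gave no verdict, flushness is judged only from force readings, and I viewed 11 pictures, one over the limit of 10.

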